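Check damper plungers and lock the sound ones in the rack

TASK

Press the plunger of every damper unit on the bench gently down its stroke. Stand each unit that glides all the way in the channel of the rack with its plunger left fully home; if the resistance climbs, do not force it, and stand that unit in the low grey tray instead. When every unit is sorted, slide the rack's stop block along its rail towards the row until it has clicked past the spring detent, and leave the other things on the bench where they are.

Things in the scene. Friction and masses are not known exactly. Their poses are not given: they have to be found in the camera images.
- unit_1: damper unit, standing loose (or absent), 0.2 to 0.4 kg: round steel foot 50 mm across, 8 mm thick; on it an upright aluminium cylinder 32 mm across from 8 to 50 mm above the underside (grip here); on top a plunger. Origin: centre of the foot's underside, z up. Yaw does not matter. All units look alike; any, several or none may be faulty.
- plunger_1: plunger of unit_1. Origin on the axis, 50 mm above the unit's underside when out, 32 mm when home (stroke 18 mm); button 20 mm across, its top 24 mm above this origin. Sound: about 1 N, under 5 N where a catch gives at 9 to 14 mm, then snaps home and stays; let go sooner, it comes back out. Faulty: 1 N for 5 to 7 mm, then about 3 N more per mm; let go, it stays stuck there, 5 to 8 mm in.
- unit_2: damper unit, standing loose (or absent), 0.2 to 0.4 kg: round steel foot 50 mm across, 8 mm thick; on it an upright aluminium cylinder 32 mm across from 8 to 50 mm above the underside (grip here); on top a plunger. Origin: centre of the foot's underside, z up. Yaw does not matter. All units look alike; any, several or none may be faulty.
- plunger_2: plunger of unit_2. Origin on the axis, 50 mm above the unit's underside when out, 32 mm when home (stroke 18 mm); button 20 mm across, its top 24 mm above this origin. Sound: about 1 N, under 5 N where a catch gives at 9 to 14 mm, then snaps home and stays; let go sooner, it comes back out. Faulty: 1 N for 5 to 7 mm, then about 3 N more per mm; let go, it stays stuck there, 5 to 8 mm in.
- unit_3: damper unit, standing loose (or absent), 0.2 to 0.4 kg: round steel foot 50 mm across, 8 mm thick; on it an upright aluminium cylinder 32 mm across from 8 to 50 mm above the underside (grip here); on top a plunger. Origin: centre of the foot's underside, z up. Yaw does not matter. All units look alike; any, several or none may be faulty.
- plunger_3: plunger of unit_3. Origin on the axis, 50 mm above the unit's underside when out, 32 mm when home (stroke 18 mm); button 20 mm across, its top 24 mm above this origin. Sound: about 1 N, under 5 N where a catch gives at 9 to 14 mm, then snaps home and stays; let go sooner, it comes back out. Faulty: 1 N for 5 to 7 mm, then about 3 N more per mm; let go, it stays stuck there, 5 to 8 mm in.
- unit_4: damper unit, standing loose (or absent), 0.2 to 0.4 kg: round steel foot 50 mm across, 8 mm thick; on it an upright aluminium cylinder 32 mm across from 8 to 50 mm above the underside (grip here); on top a plunger. Origin: centre of the foot's underside, z up. Yaw does not matter. All units look alike; any, several or none may be faulty.
- plunger_4: plunger of unit_4. Origin on the axis, 50 mm above the unit's underside when out, 32 mm when home (stroke 18 mm); button 20 mm across, its top 24 mm above this origin. Sound: about 1 N, under 5 N where a catch gives at 9 to 14 mm, then snaps home and stays; let go sooner, it comes back out. Faulty: 1 N for 5 to 7 mm, then about 3 N more per mm; let go, it stays stuck there, 5 to 8 mm in.
- unit_5: damper unit, standing loose (or absent), 0.2 to 0.4 kg: round steel foot 50 mm across, 8 mm thick; on it an upright aluminium cylinder 32 mm across from 8 to 50 mm above the underside (grip here); on top a plunger. Origin: centre of the foot's underside, z up. Yaw does not matter. All units look alike; any, several or none may be faulty.
- plunger_5: plunger of unit_5. Origin on the axis, 50 mm above the unit's underside when out, 32 mm when home (stroke 18 mm); button 20 mm across, its top 24 mm above this origin. Sound: about 1 N, under 5 N where a catch gives at 9 to 14 mm, then snaps home and stays; let go sooner, it comes back out. Faulty: 1 N for 5 to 7 mm, then about 3 N more per mm; let go, it stays stuck there, 5 to 8 mm in.
- unit_6: damper unit, standing loose (or absent), 0.2 to 0.4 kg: round steel foot 50 mm across, 8 mm thick; on it an upright aluminium cylinder 32 mm across from 8 to 50 mm above the underside (grip here); on top a plunger. Origin: centre of the foot's underside, z up. Yaw does not matter. All units look alike; any, several or none may be faulty.
- plunger_6: plunger of unit_6. Origin on the axis, 50 mm above the unit's underside when out, 32 mm when home (stroke 18 mm); button 20 mm across, its top 24 mm above this origin. Sound: about 1 N, under 5 N where a catch gives at 9 to 14 mm, then snaps home and stays; let go sooner, it comes back out. Faulty: 1 N for 5 to 7 mm, then about 3 N more per mm; let go, it stays stuck there, 5 to 8 mm in.
- rack: aluminium rack fixed to the table: channel along its y, 370 x 74 mm. Origin: centre of underside. Floor 4 mm above the table; all walls 16 mm high; inner side faces at x = -31, +31 mm; inner end face y = -179 mm. Units stand in one row up to y = +60 mm, e.g. centres y = -148, -88, -28, +32 mm (at most 4 are sound). The stop block and its rail (12 mm high) fill y above +66 mm.
- stop (a joint): slide of the rack's stop block along its rail, m: 0 to 0.02 at the start (open), 0.056 at its end stop. It moves along the rack's -y. Friction 1.5 N; a sprung ball in the rail resists with some 6 to 10 N about 0.036 to 0.042, then lets go with a click; locked from 0.048 on.
- stop_fin (a point): centre of the top of the stop block's grip fin, 63 mm above the table; moves with the block. Fin: 16 mm thick along the rack's y, 44 mm wide along x, 24 mm high; below it (under 39 mm) the block's body, 36 mm along y, 52 mm along x. At stop 0 it is at rack x = 0, y = +139 mm; at 0.056 at y = +83 mm.
- reject_tray: low grey open tray for faulty units, fixed: 180 mm (x) by 130 mm (y), walls 5 mm thick, 20 mm high, inner floor 5 mm above the table. Origin: centre of underside. Room for two units, e.g. at x = -42 and +42 mm. It is at the left or the right; at the other side is a closed wooden case of about its size, 43 mm high.
- vblock: bystander: dark steel V-block, about 50 mm, on the table to the left of the units.
- caliper: bystander: caliper lying flat, 190 mm long, on the table to the right of the units.
There are look-alikes about, which are no part of the job. Leave any red look-alike of the unit_1 alone.

How it is judged:
On the way, in this order (a step that is already met when the one before it is completed fails the run):
1. every unit is sorted: those whose plunger went home stand in the rack's channel, those whose plunger has stuck part-way stand in the grey tray (linear speed of each of unit_1, unit_2, unit_3, unit_4, unit_5, unit_6 below 0.03 m/s and angle between each of unit_1, unit_2, unit_3, unit_4, unit_5, unit_6's own z axis and vertical below 0.12 rad and ((x of unit_1 in the frame of rack between -0.012 and 0.012 m and y of unit_1 in the frame of rack between -0.175 and 0.046 m and z of unit_1 in the frame of rack below 0.012 m and z of plunger_1 in the frame of unit_1 below 0.0345 m) or (x of unit_1 in the frame of reject_tray between -0.07 and 0.07 m and y of unit_1 in the frame of reject_tray between -0.045 and 0.045 m and z of unit_1 in the frame of reject_tray below 0.012 m and z of plunger_1 in the frame of unit_1 between 0.0385 and 0.0465 m)) and ((x of unit_2 in the frame of rack between -0.012 and 0.012 m and y of unit_2 in the frame of rack between -0.175 and 0.046 m and z of unit_2 in the frame of rack below 0.012 m and z of plunger_2 in the frame of unit_2 below 0.0345 m) or (x of unit_2 in the frame of reject_tray between -0.07 and 0.07 m and y of unit_2 in the frame of reject_tray between -0.045 and 0.045 m and z of unit_2 in the frame of reject_tray below 0.012 m and z of plunger_2 in the frame of unit_2 between 0.0385 and 0.0465 m)) and ((x of unit_3 in the frame of rack between -0.012 and 0.012 m and y of unit_3 in the frame of rack between -0.175 and 0.046 m and z of unit_3 in the frame of rack below 0.012 m and z of plunger_3 in the frame of unit_3 below 0.0345 m) or (x of unit_3 in the frame of reject_tray between -0.07 and 0.07 m and y of unit_3 in the frame of reject_tray between -0.045 and 0.045 m and z of unit_3 in the frame of reject_tray below 0.012 m and z of plunger_3 in the frame of unit_3 between 0.0385 and 0.0465 m)) and ((x of unit_4 in the frame of rack between -0.012 and 0.012 m and y of unit_4 in the frame of rack between -0.175 and 0.046 m and z of unit_4 in the frame of rack below 0.012 m and z of plunger_4 in the frame of unit_4 below 0.0345 m) or (x of unit_4 in the frame of reject_tray between -0.07 and 0.07 m and y of unit_4 in the frame of reject_tray between -0.045 and 0.045 m and z of unit_4 in the frame of reject_tray below 0.012 m and z of plunger_4 in the frame of unit_4 between 0.0385 and 0.0465 m)) and ((x of unit_5 in the frame of rack between -0.012 and 0.012 m and y of unit_5 in the frame of rack between -0.175 and 0.046 m and z of unit_5 in the frame of rack below 0.012 m and z of plunger_5 in the frame of unit_5 below 0.0345 m) or (x of unit_5 in the frame of reject_tray between -0.07 and 0.07 m and y of unit_5 in the frame of reject_tray between -0.045 and 0.045 m and z of unit_5 in the frame of reject_tray below 0.012 m and z of plunger_5 in the frame of unit_5 between 0.0385 and 0.0465 m)) and ((x of unit_6 in the frame of rack between -0.012 and 0.012 m and y of unit_6 in the frame of rack between -0.175 and 0.046 m and z of unit_6 in the frame of rack below 0.012 m and z of plunger_6 in the frame of unit_6 below 0.0345 m) or (x of unit_6 in the frame of reject_tray between -0.07 and 0.07 m and y of unit_6 in the frame of reject_tray between -0.045 and 0.045 m and z of unit_6 in the frame of reject_tray below 0.012 m and z of plunger_6 in the frame of unit_6 between 0.0385 and 0.0465 m))), for 0.2 s.
2. then the stop block is slid past the detent (value of joint stop above 0.0475 m), for 0.2 s.
At the end, for the whole second after the job is handed in: every unit stands upright at rest: in the rack's channel before the stop block, its plunger within 2.5 mm of fully home, or in the grey tray, its plunger stuck 3.5 to 11.5 mm in, as only a faulty one that was tried can be; the stop block is past its detent (0.0475 m or more) (all of step 1 and value of joint stop above 0.0475 m); the robot touches nothing.
It fails at once if the fingers force a plunger with more than 35 N (contact force between any of plunger_1, plunger_2, plunger_3, plunger_4, plunger_5, plunger_6 and the fingers above 35 N).
It fails at once if the V-block or the caliper is moved more than 40 mm (distance of any of vblock, caliper from where it was at the start of the episode above 0.04 m).
Of unit_1, unit_2, unit_3, unit_4, unit_5, unit_6 only 4 to 6 are there at a start; the rules pass over those that are not, and their reading is None.
At some moment in a run one of unit_1, unit_2, unit_3, unit_4, unit_5, unit_6 may be knocked a few centimetres aside while the robot is not near it.
It also fails if it takes over 210 s, if anything falls off the work surface, if the arm or the gripper's body presses on something with over 40 N, if the wrist force passes 120 N, or if a joint passes its speed limit or range.

ROBOT

A 6-joint arm with a two-finger parallel gripper is mounted at the origin on the work surface. World frame = base frame: x ahead of the robot, y to its left, z up, the work surface at z = 0. Lengths are in m, angles in rad, forces in N, time in s.
With the tool pointing down it reaches from about 0.35 to 0.775 m from the base axis. Payload 5.5 kg.
Tool frame: the origin (TCP) lies between the finger pads; the fingertips stand ctrl.tips_ahead ahead of it and the grasp point (between the pads) lies 3 mm ahead of it (ctrl.tips_ahead is the distance from the TCP to the fingertips, in m); z points along the fingers, y is the line along which they close (so a half turn about z gives the same grasp; the last joint's range is limited). The gripper opens to 85 mm and grips with 20 to 120 N. Pads are 22 mm wide; open, the fingers measure 114 mm over their backs; the gripper's body (76 mm by 85 mm) begins 54 mm behind the grasp point. The pads swing forward as they close: fully open they stand 13 mm farther back than shut.
Start: joints at [-1.385, 0.313, 0.046, 1.304, 0, 1.431], TCP at [0.184, -0.545, 0.253] pointing down, gripper open.
Joint ranges: [-2.76, 2.76], [-0.86, 1.69], [-1.03, 1.26], [-2.2, 2.34], [-1.47, 1.5], [-3.14, 3.14]. Speed limits (rad/s): [2.57, 2.57, 3.14, 3.14, 3.14, 3.14].

INTERFACE

Orientations are given as a unit quaternion [w, x, y, z].
In Python, from plant import ctrl gives the robot as it stands. Calls block until the motion is done:
- ctrl.goto(position, orientation): joint-space move of the TCP to a pose.
- ctrl.servo_line(position, v=0.15, rotation=None): straight line of the TCP; rotation=None keeps the orientation; v is the mean speed in m/s.
- ctrl.move_j(angles): joint-space move.
- ctrl.grip(opening, f_grip=None): finger opening in m; f_grip is the grip in N (None keeps the last); returns when the fingers have stopped.
- ctrl.pause(seconds).
- ctrl.inverse_kinematics(position, orientation): joint angles nearest the present ones, or None.
- ctrl.camera(name): name is "scene" or "top"; returns the picture (420x560x3 uint8, red, green, blue); there is no depth.
- ctrl.camera_model(name): a dict with "fov_y" (degrees; the focal length in pixels is half the picture's height over the tangent of half this angle, whatever the lens; pixels are square), "cx", "cy" (the principal point, pixels), "position" and "attitude" of the camera in the world. Camera axes: x right, y up, looking along -z (the intrinsics and any distortion apply to the point x, -y, -z); pixel columns grow to the right and rows downward; lengths in m; the calibration is good to about 2 mm. A picture is of the moment at which its call begins. camera_model takes no time and is no camera call.
A pose or a line that the arm cannot do raises ctrl.PlanningError and nothing moves.
- ctrl.close_job(): hands the job in; it is judged then, once.
Readings, each from a call of its own:
- ctrl.get_time(): time.
- ctrl.get_q(): joint angles.
- ctrl.get_joint_vel(): joint speeds.
- ctrl.get_tau(): joint torques, N m.
- ctrl.get_tool_pos(): TCP position.
- ctrl.get_eef_rot(): TCP orientation.
- ctrl.get_force(): force on the tool from outside, world axes, zero at the start.
- ctrl.get_ft_torque(): the same for the moment, N m.
- ctrl.get_width(): finger opening in m.
- ctrl.get_gripper_force(): force on a finger pad.
Only numpy, scipy, OpenCV 4.12 (cv2) and the standard library are available. Lean on these libraries where they do the work, as an engineer would, in place of code of your own. Each camera call takes 0.05 s, during which the arm holds its last target. There are 200 camera calls.

## Working session

There is one attempt and no reset: what is moved stays moved. The work goes in short steps, each a Python script; the robot and the scene stay as the last script left them, time stands still between calls to the robot, and variables do not carry over. Pictures are saved under pics/ and viewed, at most 14 in all, crops included, and the job is handed in when it is done.

```bash
ls; mkdir -p pics
python3 - <<'E'
from plant import ctrl
import cv2
for n in("scene","top"):
    m=ctrl.camera_model(n);print(n,m)
    cv2.imwrite(f"pics/{n}0.png",ctrl.camera(n)[:,:,::-1])
print(ctrl.tips_ahead,ctrl.get_time(),ctrl.get_eef_rot(),ctrl.get_force(),ctrl.get_width())
E
```

```text
pics
scene {'fov_y': 57.28162736568943, 'cx': 280.4732246560655, 'cy': 207.2898023591684, 'position': array([ 1.24323893, -0.28037482,  0.56856871]), 'attitude': array([0.73452494, 0.39277206, 0.27422228, 0.48063017])}
top {'fov_y': 48.107220243174226, 'cx': 276.6971022188624, 'cy': 212.26801607992832, 'position': array([0.40374242, 0.01591704, 1.21859193]), 'attitude': array([ 0.71296037,  0.04124115, -0.04811132, -0.69833515])}
0.022 0.1 [-8.09291857e-04  9.86759805e-01  1.62186414e-01 -1.01416861e-05] [ 0.21473336 -0.02978768 -0.25581436] 0.08576734963701402
```

View pics/scene0.png

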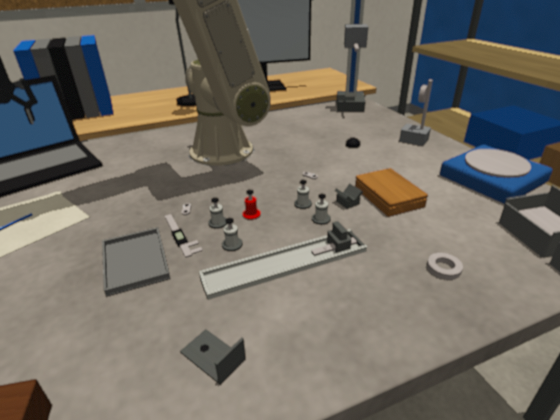

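View pics/top0.png

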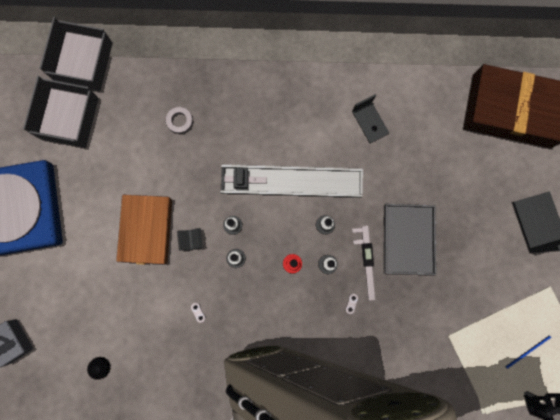

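```bash
cat > h.py <<'E'
import numpy as np,cv2
from plant import ctrl
from scipy.spatial.transform import Rotation as R
def cam(n):
    m=ctrl.camera_model(n);w,x,y,z=m["attitude"]
    return m,R.from_quat([x,y,z,w]).as_matrix(),210/np.tan(np.radians(m["fov_y"]/2))
def ray(n,u,v,z):
    m,A,f=cam(n);d=A@np.array([(u-m["cx"])/f,-(v-m["cy"])/f,-1]);p=np.array(m["position"])
    return p+d*(z-p[2])/d[2]
def proj(n,P):
    m,A,f=cam(n);c=A.T@(np.array(P)-m["position"]);return m["cx"]+f*c[0]/-c[2],m["cy"]-f*c[1]/-c[2]
E
python3 - <<'E'
from h import *
im=cv2.imread("pics/top0.png")
c=im[155:300,170:450];cv2.imwrite("pics/c1.png",cv2.resize(c[:, 20:270],None,fx=3.2,fy=3.2,interpolation=cv2.INTER_CUBIC))
s=cv2.imread("pics/scene0.png")[165:315,90:390];cv2.imwrite("pics/c2.png",cv2.resize(s,None,fx=2.6,fy=2.6,interpolation=cv2.INTER_CUBIC))
for (u,v) in [(231,224),(235,258),(327,223),(329,264),(292,263)]:
    print(ray("top",u,v,0.07), proj("scene",ray("top",u,v,0.07)))
E
```

```text
[0.51849607 0.11759265 0.07      ] (np.float64(319.8924800172334), np.float64(196.14946519542454))
[0.43576302 0.10521372 0.07      ] (np.float64(301.1725685027762), np.float64(182.5903339751214))
[ 0.52594646 -0.1178956   0.07      ] (np.float64(229.9499662504614), np.float64(220.33585100117986))
[ 0.42589536 -0.12341591  0.07      ] (np.float64(216.35295010747853), np.float64(200.0755900884237))
[ 0.42649134 -0.03344368  0.07      ] (np.float64(250.6293077284678), np.float64(192.33038196886127))
```

View pics/c1.png

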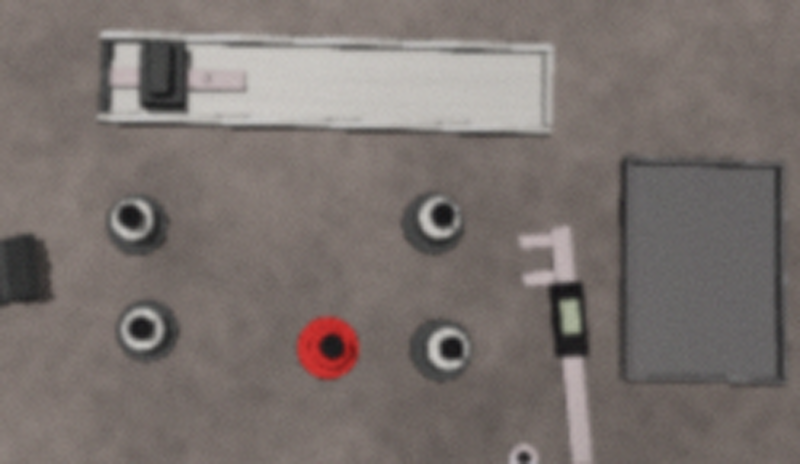

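View pics/c2.png

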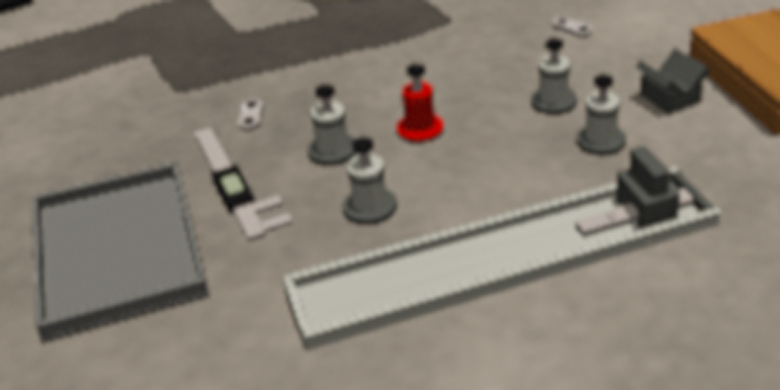

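```bash
cat >> h.py <<'E'
def units(im):
    """im RGB top. dark button blobs ringed by bright cylinder top -> xy at z"""
    g=cv2.cvtColor(im,cv2.COLOR_RGB2GRAY);out=[]
    n,l,st,ce=cv2.connectedComponentsWithStats((g<60).astype(np.uint8))
    hsv=cv2.cvtColor(im,cv2.COLOR_RGB2HSV)
    for i in range(1,n):
        if not 20<st[i,4]<120: continue
        k=l==i; ring=cv2.dilate(k.astype(np.uint8),np.ones((7,7)))-cv2.dilate(k.astype(np.uint8),np.ones((3,3)))>0
        u,v=ce[i]
        w=np.clip(90-g.astype(float),0,None)*cv2.dilate(k.astype(np.uint8),np.ones((3,3)))
        yy,xx=np.mgrid[:420,:560];u,v=(w*xx).sum()/w.sum(),(w*yy).sum()/w.sum()
        out.append((round(u,1),round(v,1),st[i,4],g[ring].mean().round(),hsv[...,1][ring].mean().round(),ray("top",u,v,.072)[:2].round(4)))
    return out
def rect(mask,z):
    c=max(cv2.findContours(mask.astype(np.uint8),0,2)[0],key=cv2.contourArea)
    b=cv2.boxPoints(cv2.minAreaRect(c));return np.array([ray("top",*p,z)[:2] for p in b])
E
python3 - <<'E'
from h import *
im=cv2.imread("pics/top0.png")[:,:,::-1].copy()
for o in units(im): print(o)
g=cv2.cvtColor(im,cv2.COLOR_RGB2GRAY)
m=np.zeros_like(g);m[155:205,215:370]=1
print("bg",np.median(g[205:215,250:350]))
k=cv2.morphologyEx(((g>135)&(m>0)).astype(np.uint8),cv2.MORPH_CLOSE,np.ones((9,9)))
B=rect(k,.016);print(B.round(4),B.mean(0),np.linalg.norm(B-np.roll(B,1,0),axis=1))
m[:]=0;m[200:282,378:440]=1
k=cv2.morphologyEx(((g<88)&(m>0)).astype(np.uint8),cv2.MORPH_OPEN,np.ones((3,3)));print(g[240,375:445])
B=rect(k,.02);print(B.round(4),B.mean(0),np.linalg.norm(B-np.roll(B,1,0),axis=1))
# hand-read corners from crop
for c in [(100,35),(553,45),(550,132),(98,122)]: print("rack",ray("top",190+c[0]/3.2,155+c[1]/3.2,.016)[:2])
for c in [(625,158),(783,164),(781,381),(624,379)]: print("tray",ray("top",190+c[0]/3.2,155+c[1]/3.2,.02)[:2])
print("fin",ray("top",190+163/3.2,155+66/3.2,.063))
E
```

```text
(np.float64(374.2), np.float64(128.0), np.int32(47), np.float64(66.0), np.float64(6.0), array([ 0.769 , -0.2351]))
(np.float64(11.6), np.float64(168.8), np.int32(55), np.float64(90.0), np.float64(104.0), array([0.6437, 0.6631]))
(np.float64(242.0), np.float64(181.2), np.int32(102), np.float64(117.0), np.float64(8.0), array([0.6254, 0.0937]))
(np.float64(328.1), np.float64(221.8), np.int32(30), np.float64(132.0), np.float64(12.0), array([ 0.5288, -0.1203]))
(np.float64(230.5), np.float64(222.3), np.int32(31), np.float64(139.0), np.float64(10.0), array([0.5225, 0.1188]))
(np.float64(237.6), np.float64(227.6), np.int32(31), np.float64(101.0), np.float64(17.0), array([0.5097, 0.1011]))
(np.float64(433.0), np.float64(252.5), np.int32(39), np.float64(95.0), np.float64(11.0), array([ 0.4588, -0.3769]))
(np.float64(233.8), np.float64(257.2), np.int32(30), np.float64(149.0), np.float64(8.0), array([0.4376, 0.108 ]))
(np.float64(241.1), np.float64(260.6), np.int32(22), np.float64(107.0), np.float64(17.0), array([0.4298, 0.09  ]))
(np.float64(293.6), np.float64(262.9), np.int32(51), np.float64(
[... 574 characters left out ...]
 102 106 107 101  88  63  71  92  95 100 102 104  98 101
 104 102 102 101  99 105 104 101 101 101 102 100 101 100 103 100 101  98
 101 101 100 101 104 101 101 100 100 100  99 104 100 103  97 100 101 100
 101 100  92  68  59  85 102 103  99 102 102  98 102 102  98 101]
[[ 0.4042 -0.3753]
 [ 0.4866 -0.3845]
 [ 0.4852 -0.4053]
 [ 0.4027 -0.3959]] [ 0.44465453 -0.39022379] [0.02064605 0.08296902 0.02082756 0.08297609]
rack [0.67532766 0.1526533 ]
rack [ 0.67532365 -0.21691782]
rack [ 0.60333814 -0.2142607 ]
rack [0.60353999 0.15176527]
tray [ 0.58276422 -0.2740227 ]
tray [ 0.58063416 -0.4017712 ]
tray [ 0.4068862  -0.39628595]
tray [ 0.40596453 -0.2716155 ]
fin [0.64112454 0.09732962 0.063     ]
```

Run:
```python
from h import *
for c in [(286,278),(303,332),(718,210),(680,170)]: print("rack scene",ray("scene",90+c[0]/2.6,165+c[1]/2.6,.016)[:2].round(4))
for c in [(37,197),(41,327),(207,285),(176,165)]: print("tray scene",ray("scene",90+c[0]/2.6,165+c[1]/2.6,.02)[:2].round(4))
g=cv2.cvtColor(cv2.imread("pics/scene0.png"),6).astype(float)
for p,q in [((602,82),(.5225,.1188)),((554,46),(.4376,.108)),((363,145),(.5288,-.1203)),((324,92),(.4273,-.1275))]:
    u,v=90+p[0]/2.6,165+p[1]/2.6
    print("unit",ray("scene",u,v,.072)[:2].round(4),q)
a=np.pi/2;Q=[0,np.cos(a/2),np.sin(a/2),0]
for P in [(.525,.119,.2),(.437,.108,.2),(.427,-.127,.11),(.64,-.18,.05),(.64,.13,.06),(.54,-.336,.05),(.3,-.3,.3)]: print(ctrl.inverse_kinematics(P,Q))
```

```text
rack scene [ 0.6074 -0.2135]
rack scene [ 0.6731 -0.2152]
rack scene [0.6783 0.1539]
rack scene [0.6137 0.1551]
tray scene [ 0.4101 -0.3977]
tray scene [ 0.5884 -0.3999]
tray scene [ 0.5937 -0.2743]
tray scene [ 0.4126 -0.2742]
unit [0.5248 0.1188] (0.5225, 0.1188)
unit [0.4417 0.108 ] (0.4376, 0.108)
unit [ 0.5302 -0.1197] (0.5288, -0.1203)
unit [ 0.4288 -0.1284] (0.4273, -0.1275)
[ 0.07373659  0.26421687 -0.15274978  1.15382968  0.          1.64453292]
[ 0.06361621  0.09826809 -0.35796098  1.11456726  0.          1.63441253]
[-0.46965025  0.16631068 -0.51818969  0.88629595  0.          1.10114608]
[-0.39479112  0.60260475 -0.01463519  0.95355638  0.          1.17600521]
[ 0.07759169  0.57325668 -0.03972612  0.95781352  0.          1.64838801]
[-0.68271957  0.5533268  -0.10243368  0.91503584  0.          0.88807676]
[-0.97509564  0.00909171 -0.20574488  1.35595973  0.          0.59570069]
```

```bash
cat >> h.py <<'E'
YAW=-.008
def Q(a=np.pi/2+YAW): return [0,np.cos(a/2),np.sin(a/2),0]
RC=np.array([.641,-.031]);EY=np.array([-np.sin(YAW),np.cos(YAW)])
def slot(y): return RC+EY*y
def press(xy):
    ctrl.grip(0.0)
    ctrl.goto([*xy,.13],Q());ctrl.servo_line([*xy,.101],v=.08);ctrl.pause(.2)
    f0=np.mean([ctrl.get_force()[2] for _ in range(5)]);log=[];res="home"
    for z in np.arange(.099,.0775,-.001):
        ctrl.servo_line([*xy,z],v=.02);f=ctrl.get_force()[2]-f0;log.append((round(z*1e3),round(f,1)))
        if abs(f)>6.5: res="stuck";break
    print(log,res,ctrl.get_time())
    ctrl.servo_line([*xy,.14],v=.15);return res
def move(xy,to,floor):
    ctrl.grip(.062);ctrl.goto([*xy,.13],Q());ctrl.servo_line([*xy,.043],v=.12)
    ctrl.grip(0.0,30);w=ctrl.get_width()
    ctrl.servo_line([*xy,.13],v=.15);w2=ctrl.get_width()
    ctrl.servo_line([*to,.13],v=.2);ctrl.servo_line([*to,.043+floor+.012],v=.15);ctrl.servo_line([*to,.043+floor+.0005],v=.04)
    print("f",ctrl.get_force().round(1),"w",w,w2)
    ctrl.grip(.062);ctrl.servo_line([*to,.14],v=.15);print(ctrl.get_time())
def look(name):
    ctrl.goto([.25,-.45,.3],Q(.3)) ;im=ctrl.camera("top");cv2.imwrite(f"pics/{name}.png",im[:,:,::-1])
    for o in units(im):
        if .35<o[5][0]<.7 and -.42<o[5][1]<.25: print(o)
    return im
E
python3 - <<'E'
from h import *
xy=(.5233,.1188)
r=press(xy)
print(r,ctrl.get_tool_pos())
look("t1")
E
```

```text
[(99, np.float64(0.3)), (98, np.float64(0.5)), (97, np.float64(0.3)), (96, np.float64(1.0)), (95, np.float64(-0.1)), (94, np.float64(0.1)), (93, np.float64(0.3)), (92, np.float64(0.3)), (91, np.float64(0.8)), (90, np.float64(-0.4)), (89, np.float64(1.1)), (88, np.float64(1.2)), (87, np.float64(0.6)), (86, np.float64(1.9)), (85, np.float64(1.4)), (84, np.float64(1.9)), (83, np.float64(1.1)), (82, np.float64(-0.2)), (81, np.float64(0.4)), (80, np.float64(0.3)), (79, np.float64(0.0)), (78, np.float64(1.2))] home 9.75
home [0.52311644 0.11880435 0.13967519]
(np.float64(242.0), np.float64(180.9), np.int32(103), np.float64(118.0), np.float64(8.0), array([0.626 , 0.0936]))
(np.float64(328.1), np.float64(221.7), np.int32(31), np.float64(133.0), np.float64(11.0), array([ 0.5289, -0.1204]))
(np.float64(230.9), np.float64(222.9), np.int32(27), np.float64(151.0), np.float64(8.0), array([0.5211, 0.1177]))
(np.float64(237.6), np.float64(227.6), np.int32(29), np.float64(105.0), np.float64(17.0), array([0.5097, 0.1011]))
(np.float64(432.9), np.float64(248.2), np.int32(50), np.float64(95.0), np.float64(12.0), array([ 0.4693, -0.377 ]))
(np.float64(233.8), np.float64(257.2), np.int32(31), np.float64(148.0), np.float64(7.0), array([0.4375, 0.108 ]))
(np.float64(241.1), np.float64(260.4), np.int32(24), np.float64(109.0), np.float64(17.0), array([0.4302, 0.0902]))
(np.float64(293.6), np.float64(262.9), np.int32(51), np.float64(83.0), np.float64(195.0), array([ 0.4268, -0.0371]))
(np.float64(330.8), np.float64(263.4), np.int32(31), np.float64(149.0), np.float64(9.0), array([ 0.4273, -0.1276]))
```

Run:
```python
from h import *
move((.5233,.1188),slot(-.148),.004)
look("t2")
s=ctrl.camera("scene")[150:315,90:390];cv2.imwrite("pics/s2.png",cv2.resize(s[:,:,::-1],None,fx=2.6,fy=2.6,interpolation=cv2.INTER_CUBIC))
```

```text
f [ 0.9  0.  -1.8] w 0.031027174830420716 0.03105773775601132
21.575
(np.float64(242.1), np.float64(181.0), np.int32(106), np.float64(118.0), np.float64(8.0), array([0.6258, 0.0935]))
(np.float64(350.6), np.float64(179.5), np.int32(31), np.float64(158.0), np.float64(9.0), array([ 0.6355, -0.1756]))
(np.float64(347.2), np.float64(186.6), np.int32(42), np.float64(123.0), np.float64(8.0), array([ 0.6175, -0.1671]))
(np.float64(328.1), np.float64(221.8), np.int32(32), np.float64(136.0), np.float64(11.0), array([ 0.5288, -0.1203]))
(np.float64(433.0), np.float64(256.0), np.int32(33), np.float64(94.0), np.float64(11.0), array([ 0.4505, -0.3768]))
(np.float64(233.8), np.float64(257.2), np.int32(31), np.float64(148.0), np.float64(8.0), array([0.4375, 0.108 ]))
(np.float64(241.0), np.float64(260.7), np.int32(24), np.float64(108.0), np.float64(17.0), array([0.4294, 0.0904]))
(np.float64(293.5), np.float64(262.9), np.int32(51), np.float64(83.0), np.float64(195.0), array([ 0.4268, -0.0371]))
(np.float64(330.8), np.float64(263.5), np.int32(31), np.float64(149.0), np.float64(9.0), array([ 0.4273, -0.1276]))
```

View pics/s2.png

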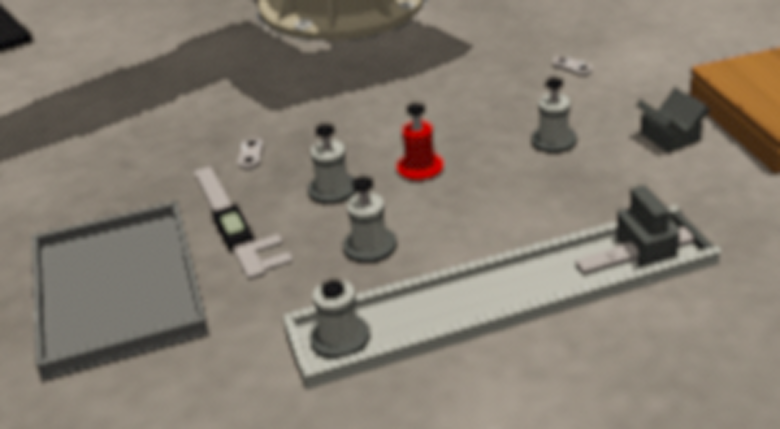

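```bash
cat >> h.py <<'E'
TR=np.array([.497,-.336])
def job(guess,slots,trays,name):
    im=look(name)
    c=[o[5] for o in units(im) if o[3]>125 and o[4]<40 and 0.38<o[5][0]<.58]
    p=min(c,key=lambda q:np.linalg.norm(q-guess));print("at",p)
    if np.linalg.norm(p-guess)>.06: raise SystemExit("lost")
    xy=p+[.001,0]
    r=press(xy)
    if r=="home": move(xy,slot(slots),.004)
    else: move(xy,TR+[trays,0],.005)
    return r
E
python3 - <<'E'
from h import *
print(job(np.array([.4375,.108]),-.088,.042,"t3"))
look("t4")
E
```

```text
(np.float64(242.1), np.float64(181.0), np.int32(103), np.float64(117.0), np.float64(7.0), array([0.6258, 0.0934]))
(np.float64(350.6), np.float64(179.5), np.int32(30), np.float64(158.0), np.float64(9.0), array([ 0.6355, -0.1756]))
(np.float64(347.2), np.float64(186.5), np.int32(43), np.float64(123.0), np.float64(8.0), array([ 0.6178, -0.1671]))
(np.float64(328.1), np.float64(221.8), np.int32(30), np.float64(136.0), np.float64(11.0), array([ 0.5289, -0.1203]))
(np.float64(433.0), np.float64(256.5), np.int32(32), np.float64(94.0), np.float64(12.0), array([ 0.4493, -0.3768]))
(np.float64(233.8), np.float64(257.2), np.int32(30), np.float64(148.0), np.float64(8.0), array([0.4376, 0.108 ]))
(np.float64(241.3), np.float64(260.3), np.int32(24), np.float64(109.0), np.float64(17.0), array([0.4305, 0.0896]))
(np.float64(293.6), np.float64(262.9), np.int32(51), np.float64(83.0), np.float64(195.0), array([ 0.4268, -0.0371]))
(np.float64(330.8), np.float64(263.5), np.int32(32), np.float64(148.0), np.float64(9.0), array([ 0.4273, -0.1275]))
at [0.4376 0.108 ]
[(99, np.float64(-0.3)), (98, np.float6
[... 911 characters left out ...]
))
(np.float64(324.9), np.float64(186.3), np.int32(41), np.float64(127.0), np.float64(9.0), array([ 0.6169, -0.1118]))
(np.float64(347.1), np.float64(186.5), np.int32(44), np.float64(125.0), np.float64(8.0), array([ 0.6178, -0.1669]))
(np.float64(432.8), np.float64(240.5), np.int32(67), np.float64(96.0), np.float64(12.0), array([ 0.4883, -0.3772]))
(np.float64(328.1), np.float64(221.8), np.int32(32), np.float64(137.0), np.float64(11.0), array([ 0.5289, -0.1203]))
(np.float64(293.6), np.float64(262.9), np.int32(51), np.float64(83.0), np.float64(195.0), array([ 0.4269, -0.0372]))
(np.float64(330.8), np.float64(263.4), np.int32(31), np.float64(149.0), np.float64(9.0), array([ 0.4273, -0.1275]))
```

Run:
```python
from h import *
r=job(np.array([.5289,-.1203]),-.028,.042,"t5")
k=r=="home"
print(r,job(np.array([.4273,-.1275]),.032 if k else -.028,.042 if k else -.042,"t6"))
look("t7")
s=ctrl.camera("scene")[150:315,90:390];cv2.imwrite("pics/s7.png",cv2.resize(s[:,:,::-1],None,fx=2.6,fy=2.6,interpolation=cv2.INTER_CUBIC))
```

```text
(np.float64(242.0), np.float64(181.0), np.int32(100), np.float64(117.0), np.float64(8.0), array([0.6259, 0.0936]))
(np.float64(326.8), np.float64(178.8), np.int32(29), np.float64(159.0), np.float64(9.0), array([ 0.636 , -0.1164]))
(np.float64(350.6), np.float64(179.5), np.int32(30), np.float64(159.0), np.float64(9.0), array([ 0.6355, -0.1757]))
(np.float64(347.3), np.float64(186.6), np.int32(40), np.float64(123.0), np.float64(7.0), array([ 0.6176, -0.1675]))
(np.float64(325.0), np.float64(186.5), np.int32(43), np.float64(127.0), np.float64(8.0), array([ 0.6166, -0.1122]))
(np.float64(328.1), np.float64(221.8), np.int32(30), np.float64(132.0), np.float64(12.0), array([ 0.5288, -0.1203]))
(np.float64(432.9), np.float64(246.8), np.int32(52), np.float64(96.0), np.float64(11.0), array([ 0.4728, -0.377 ]))
(np.float64(293.6), np.float64(262.9), np.int32(52), np.float64(83.0), np.float64(194.0), array([ 0.4267, -0.0372]))
(np.float64(330.8), np.float64(263.4), np.int32(31), np.float64(149.0), np.float64(10.0), array([ 0.4273, -0.1276]))
at [ 0.5288 -0.1203]
[(99, np.float64(0.8)), (98, np.f
[... 2993 characters left out ...]
4]))
(np.float64(325.2), np.float64(186.6), np.int32(39), np.float64(127.0), np.float64(8.0), array([ 0.6162, -0.1125]))
(np.float64(384.2), np.float64(217.6), np.int32(23), np.float64(96.0), np.float64(18.0), array([ 0.542 , -0.2585]))
(np.float64(406.8), np.float64(224.9), np.int32(34), np.float64(98.0), np.float64(8.0), array([ 0.5251, -0.3138]))
(np.float64(415.1), np.float64(220.2), np.int32(33), np.float64(138.0), np.float64(9.0), array([ 0.5372, -0.3346]))
(np.float64(432.9), np.float64(246.6), np.int32(54), np.float64(96.0), np.float64(12.0), array([ 0.4733, -0.377 ]))
(np.float64(293.6), np.float64(262.9), np.int32(51), np.float64(83.0), np.float64(194.0), array([ 0.4268, -0.0371]))
```

View pics/s7.png

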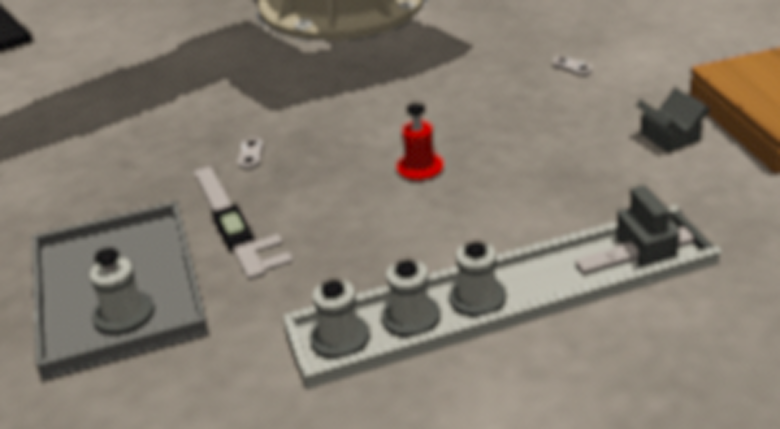

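View pics/t7.png

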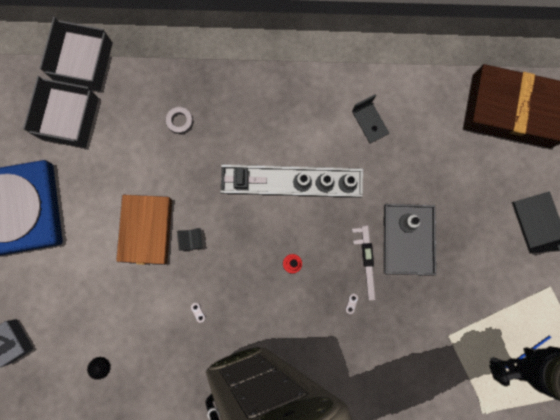

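Run:
```python
from h import *
print(ray("scene",90+648/2.6,150+201/2.6,.063))
ctrl.grip(0.0)
y0=.133;x=RC[0]+.001
ctrl.goto([x,y0,.13],Q());ctrl.servo_line([x,y0,.0685],v=.1);ctrl.pause(.2)
f0=ctrl.get_force();log=[]
for y in np.arange(y0,.0705,-.0025):
    ctrl.servo_line([x,y,.0685],v=.03);f=ctrl.get_force()-f0;log.append((round(ctrl.get_tool_pos()[1]*1e3,1),f.round(1).tolist()))
    if abs(f[1])>16: break
print(*log,sep="\n")
ctrl.servo_line([x,ctrl.get_tool_pos()[1]+.01,.0685],v=.05);ctrl.servo_line([x,ctrl.get_tool_pos()[1],.14],v=.15)
print(ctrl.get_time())
im=look("t8")
cv2.imwrite("pics/c8.png",cv2.resize(im[155:300,190:440,::-1],None,fx=3.2,fy=3.2,interpolation=cv2.INTER_CUBIC))
```

```text
[0.64582985 0.09944651 0.063     ]
(np.float64(133.0), [-0.4, -0.3, -0.3])
(np.float64(130.3), [-0.6, 1.2, -0.7])
(np.float64(127.8), [0.3, 1.1, -0.8])
(np.float64(125.3), [0.9, 0.6, -1.2])
(np.float64(122.8), [-0.0, 1.6, -0.1])
(np.float64(120.3), [0.2, 1.2, -1.3])
(np.float64(117.9), [0.3, 1.4, -1.2])
(np.float64(115.3), [-0.0, 1.7, -0.5])
(np.float64(112.7), [-0.1, 1.4, -0.9])
(np.float64(110.2), [-0.5, 1.5, -1.0])
(np.float64(107.7), [-0.2, 1.0, -0.4])
(np.float64(105.2), [-0.1, 2.1, -0.0])
(np.float64(102.7), [-1.4, 1.9, -0.4])
(np.float64(100.2), [-0.1, 0.9, 0.1])
(np.float64(97.7), [-1.2, 1.1, -0.1])
(np.float64(95.2), [-0.0, 1.2, -1.3])
(np.float64(92.7), [0.2, 1.2, -0.5])
(np.float64(90.3), [0.2, 2.4, -1.4])
(np.float64(88.7), [0.5, 5.8, 0.1])
(np.float64(85.1), [0.3, 2.6, -0.3])
(np.float64(82.2), [-0.0, 0.1, -1.1])
(np.float64(80.1), [-0.3, 0.5, -0.5])
(np.float64(77.8), [0.7, -0.4, -1.1])
(np.float64(75.4), [-0.6, 1.0, -0.4])
(np.float64(72.8), [0.4, 2.0, -1.2])
(np.float64(70.7), [-0.1, 4.0, 0.1])
85.95
(np.float64(261.0), np.float64(182.2), np.int32(83), np.float64(116.
[... 621 characters left out ...]
9]))
(np.float64(325.2), np.float64(186.6), np.int32(39), np.float64(126.0), np.float64(9.0), array([ 0.6162, -0.1126]))
(np.float64(432.6), np.float64(220.5), np.int32(31), np.float64(97.0), np.float64(13.0), array([ 0.5373, -0.3778]))
(np.float64(415.1), np.float64(220.2), np.int32(34), np.float64(137.0), np.float64(9.0), array([ 0.5372, -0.3345]))
(np.float64(407.0), np.float64(225.3), np.int32(30), np.float64(98.0), np.float64(7.0), array([ 0.5241, -0.3142]))
(np.float64(433.0), np.float64(253.8), np.int32(36), np.float64(95.0), np.float64(11.0), array([ 0.4557, -0.3768]))
(np.float64(293.6), np.float64(262.9), np.int32(52), np.float64(83.0), np.float64(195.0), array([ 0.4267, -0.0371]))
```

View pics/c8.png

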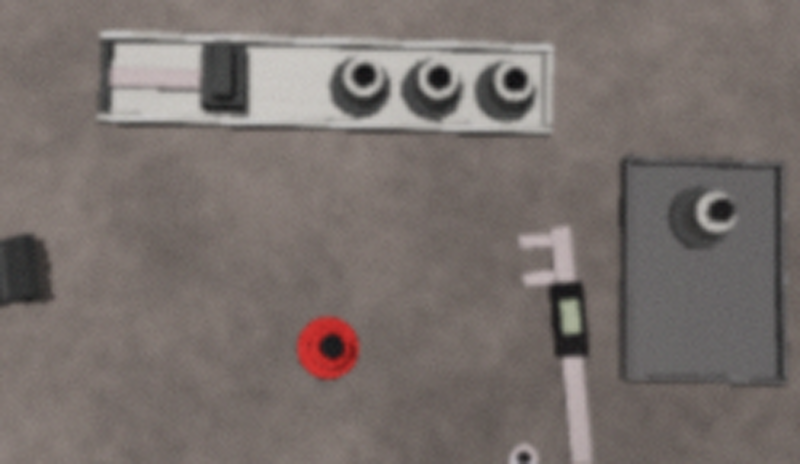

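```bash
python3 -c "
from plant import ctrl
print(ctrl.close_job())"
```

```text
the job is handed in; nothing more can be done
None
```

I handed the job in after about 86 s: three sound units stand in the rack with their plungers home, the one faulty unit is in the grey tray, and the stop block clicked past its detent to about its end stop. The hand-in returned no verdict.

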